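# Bring the nut jar round and twist its tight lid off

## Robot

A 6-joint arm with a two-finger parallel gripper is mounted at the origin on a cart in front of the work surface, level with it; the furniture and walls round the work are solid. World frame = base frame: x ahead of the robot, y to its left, z up, the work surface at z = 0. Lengths are in m, angles in rad, forces in N, time in s.
With the tool pointing down it reaches from about 0.35 to 0.975 m from the base axis. Payload 7.1 kg.
Tool frame: the origin (TCP) lies midway between the tips of the shut fingers; the grasp point (between the pads) lies 19 mm behind it; z points along the fingers, y is the line along which they close (so a half turn about z gives the same grasp; the last joint's range is limited). The gripper opens to 88 mm and grips with 3 to 60 N. Pads are 20 mm wide; open, the fingers measure 115 mm over their backs; the gripper's body (75 mm by 178 mm) begins 61 mm behind the grasp point.
Start: joints at [-1.149, 0.423, 1.63, -0, 1.089, -0.019], TCP at [0.267, -0.565, 0.189] pointing down, gripper open.
Joint ranges: [-3, 3], [-0.9, 2.11], [0.09, 2.58], [-1.31, 4.45], [0.11, 2.69], [-2.54, 2.54]. Speed limits (rad/s): [2.39, 2.39, 3.01, 3.14, 3.14, 3.14].

## Interface

Orientations are given as a unit quaternion [w, x, y, z].
In Python, from station import move_pose, movel, movej, command_gripper, wait, inverse_kinematics, read_camera, camera_info, MotionError, job_done, get_time, get_joint_pos, get_qvel, get_effort, get_tcp_pos, get_ee_rot, get_ft_force, get_ft_torque, get_grip_width, get_finger_force gives the robot as it stands. Calls block until the motion is done:
- move_pose(position, orientation): joint-space move of the TCP to a pose.
- movel(position, frame=None, v=0.15, until_force=None): straight line of the TCP; frame=None keeps the orientation; v is the mean speed in m/s. With until_force (N) it stops when the force on the tool has changed by that much, and returns True; else False.
- movej(angles): joint-space move.
- command_gripper(opening): opening from 0.0 (shut) to 1.0 (fully open); the grip force is fixed at half the most; returns when the fingers have stopped.
- wait(seconds).
- inverse_kinematics(position, orientation): joint angles nearest the present ones, or None.
- read_camera(name): name is "scene" or "top" or "wrist"; returns the picture (480x640x3 uint8, red, green, blue); there is no depth.
- camera_info(name): a dict with "intrinsics" (3x3 intrinsics, pixels), "dist" ([k1, k2, p1, p2, k3] as OpenCV has them; the pictures are not rectified), "T" (4x4, takes a point from camera to world coordinates); the wrist camera has in their place "tool_from_camera" (4x4, takes a point from camera to tool coordinates, whose origin is the TCP and whose axes are the flange's). Camera axes: x right, y up, looking along -z (the intrinsics and any distortion apply to the point x, -y, -z); pixel columns grow to the right and rows downward; lengths in m; the calibration is good to about 2 mm. A picture is of the moment at which its call begins: read the wrist's pose just before it. camera_info takes no time and is no camera call.
A pose or a line that the arm cannot do raises MotionError and nothing moves.
- job_done(): hands the job in; it is judged then, once.
Readings, each from a call of its own:
- get_time(): time.
- get_joint_pos(): joint angles.
- get_qvel(): joint speeds.
- get_effort(): joint torques, N m.
- get_tcp_pos(): TCP position.
- get_ee_rot(): TCP orientation.
- get_ft_force(): force on the tool from outside, world axes, zero at the start.
- get_ft_torque(): the same for the moment, N m.
- get_grip_width(): opening from 0.0 (shut) to 1.0 (fully open).
- get_finger_force(): force on a finger pad.
Only numpy, scipy, OpenCV 4.12 (cv2) and the standard library are available. Lean on these libraries where they do the work, as an engineer would, in place of code of your own. Each camera call takes 0.05 s, during which the arm holds its last target. There are 200 camera calls.

## Task

Turn the revolving rack by its wooden handle until the jar of hazelnuts stands at the front, over the red mark on the rack's foot, and the rack clicks in there. Then, with the wire well bracing the jar, unscrew its tight red lid anticlockwise; stop turning as soon as the lid comes free, raise it straight up about a finger's breadth clear of the jar and finish while holding it there, level over the open jar; do not put it down. Do not pull the jar up out of its well, leave the rack clicked in, and do not upset the other jars or shift the garlic and the fork.

Things in the scene. Friction and masses are not known exactly. Their poses are not given: they have to be found in the camera images.
- turntable: round wooden deck of the revolving rack, 276 mm across, its top 22 mm above this origin, which lies on the axis, z up. It turns with slight friction and clicks every 90 degrees: a sprung ball drops between two posts, pulls the last 4 degrees or so home by itself and then holds about 0.6 N m. At the start it must turn 0.7 to 1.2 rad clockwise seen from above.
- handle (a point): centre of the wooden T-handle on the rack's middle post, on the axis: a bar 46 mm long, 16 mm wide, 28 mm tall, its top about 187 mm above the drainer. y along the bar, x across it (pointing away from the nut jar), z up. It can be pinched across its width from above and twisted with the rack; all jars end below the bar and stand 60 mm or more from the axis.
- well (a point): middle of the floor of the square wire well in which the nut jar stands, on the deck, 90 mm from the axis; turns with the rack. The wires stand 36 mm above the deck and leave 58.4 mm for the 56 mm jar, so they stop it from turning. Turn the rack by the angle from well to front, seen from the axis. z up.
- front (a point): fixed point: where well comes to lie when the nut jar is at the front and the rack has clicked in. On this side a black tongue with a red dot sticks out from under the deck, the dot 148 mm from the axis. x points from here to the axis, z up.
- jar: square clear glass jar of hazelnuts, 56 x 56 mm, body 76 mm tall, round neck 42 mm wide, rim at 100 mm; about 0.36 kg, loose in its well. Origin: centre of its underside, z up.
- rim (a point): centre of the jar's rim (top of its glass), 100 mm above its underside, z up.
- lid: red twist-off lid of the nut jar, 57 mm across, 18 mm tall, ribbed side, 40 g. Origin: centre of its lower edge, z up; x is parallel to the jar's x while shut. Shut, its lower edge is 14 mm below the rim and its top 4 mm above the rim. The handle, 90 mm from its middle, is higher: keep the fingers beside the line to the handle, not on it. The other jars are 127 mm off.
- lid_top (a point): centre of the lid's top, z up. Three lugs in the lid hook under sloping ribs on the neck and a springy seal presses it up with about 10 N: it takes about 0.3 N m to turn. Turned anticlockwise (from above) it rises 2 mm and comes free after 1.0 rad; from 1.0 to 1.7 rad it lifts straight off, beyond that the lugs meet the next stops. While hooked, pulling it up lifts the jar.
- spice_a: round spice jar with a green cap, 46 mm wide, 106 mm tall, loose in a round wire well of the rack, rides along when the rack turns. Origin: centre of its underside, z up.
- spice_b: second spice jar with a green cap, as spice_a.
- salt: salt shaker with a grey top, 44 mm wide, 90 mm tall, loose in a round wire well of the rack, rides along. Origin: centre of its underside, z up.
- garlic: bulb of garlic, 60 mm wide, 58 mm tall, on the drainer beside the sink. Origin: centre of its underside.
- fork: steel fork, 193 mm long, lying flat at the right front of the drainer beside the sink. Origin: centre of its underside.

How it is judged:
On the way, in this order (a step that is already met when the one before it is completed fails the run):
1. the rack has clicked in with the nut jar at the front, its lid still tight (horizontal distance between well and front below 0.005 m and angle between the x axis of lid and the x axis of jar, either way round below 0.3 rad and z of lid in the frame of rim below -0.01 m), for 0.3 s.
2. the lid is unscrewed on the jar, which stands braced in its well at the front (angle between the x axis of lid and the x axis of jar, either way round above 0.93 rad and z of lid in the frame of rim below -0.006 m and z of jar in the frame of well below 0.006 m and horizontal distance between well and front below 0.012 m).
At the end, for the whole second after the job is handed in: Rack clicked in (well within 6 mm of front), jar upright and down in its well within 4 mm; lid gripped, still, level within 0.12 rad, centred over the jar within 12 mm, its lower edge 4 to 35 mm above the rim, not touching the jar, turned 0.8 to 2.3 rad from shut (horizontal distance between well and front below 0.006 m and z of jar in the frame of well below 0.004 m and horizontal distance between jar and well below 0.006 m and angle between jar's own z axis and vertical below 0.06 rad and horizontal distance between lid and rim below 0.012 m and z of lid in the frame of rim between 0.004 and 0.035 m and angle between lid's own z axis and vertical below 0.12 rad and angle between the x axis of lid and the x axis of jar, either way round above 0.8 rad and contact force between the fingers and lid above 2 N and contact force between lid and jar below 0.2 N and linear speed of lid below 0.02 m/s); the arm keeps its last pose, push and grip.
It fails at once if the jar is pulled up out of its well or tipped (z of jar in the frame of well above 0.012 m or angle between jar's own z axis and vertical above 0.2 rad).
It fails at once if another jar of the rack is tipped (angle between any of spice_a, spice_b, salt's own z axis and vertical above 0.35 rad).
It fails at once if the garlic or the fork is shifted (distance of any of garlic, fork from where it was at the start of the episode above 0.03 m).
It also fails if it takes over 51 s, if anything falls off the work surface, if the arm or the gripper's body presses on something with over 40 N, if the wrist force passes 120 N, or if a joint passes its speed limit or range.

## Working session

There is one attempt and no reset: what is moved stays moved. The work goes in short steps, each a Python script; the robot and the scene stay as the last script left them, time stands still between calls to the robot, and variables do not carry over. Pictures are saved under pics/ and viewed, at most 10 in all, crops included, and the job is handed in when it is done.

```bash
mkdir -p pics; ls
python3 - <<'E'
from station import *
import cv2, numpy as np
for n in ["scene","top"]:
    im=read_camera(n); cv2.imwrite(f"pics/{n}0.png",im[:,:,::-1])
    c=camera_info(n); print(n,np.round(c["intrinsics"],1).tolist(),c["dist"],np.round(c["T"],3).tolist())
print(camera_info("wrist")); print(get_time(),get_ee_rot())
E
```

```text
pics
scene [[455.7, 0.0, 317.1], [0.0, 455.7, 245.2], [0.0, 0.0, 1.0]] [0.01396449 0.         0.         0.         0.        ] [[-0.495, 0.612, -0.617, -0.047], [-0.869, -0.365, 0.334, 0.349], [-0.021, 0.701, 0.712, 0.788], [0.0, 0.0, 0.0, 1.0]]
top [[552.6, 0.0, 315.2], [0.0, 552.6, 237.2], [0.0, 0.0, 1.0]] [-0.1564027  0.         0.         0.         0.       ] [[-0.022, 0.998, -0.059, 0.463], [-1.0, -0.023, -0.021, 0.008], [-0.022, 0.059, 0.998, 1.151], [0.0, 0.0, 0.0, 1.0]]
{'intrinsics': array([[416.80841169,   0.        , 317.92328213],
       [  0.        , 416.80841169, 240.57881783],
       [  0.        ,   0.        ,   1.        ]]), 'dist': array([-0.08147732,  0.        ,  0.        ,  0.        ,  0.        ]), 'tool_from_camera': array([[ 1.04389095e-04,  9.68103531e-01,  2.50550480e-01,
         6.85862592e-02],
       [ 9.99999990e-01, -7.83659434e-05, -1.13840323e-04,
         1.99904348e-05],
       [-9.05745935e-05,  2.50550489e-01, -9.68103530e-01,
        -1.95516354e-01],
       [ 0.00000000e+00,  0.00000000e+00,  0.00000000e+00,
         1.00000000e+00]])}
0.1 [-6.69053644e-04  9.75814124e-01  2.18600844e-01 -1.34232549e-04]
```

View pics/scene0.png

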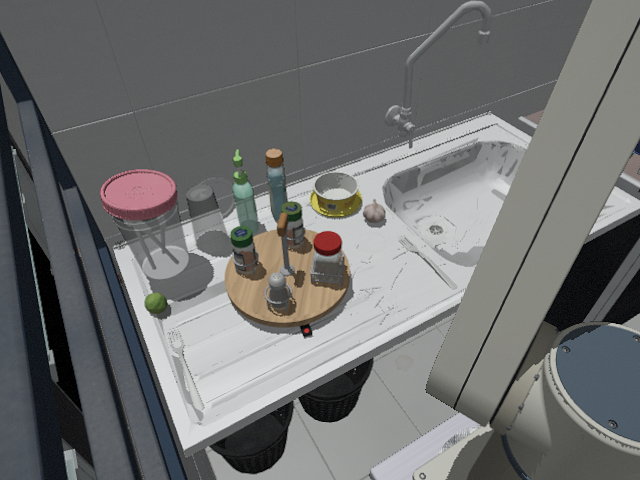

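View pics/top0.png

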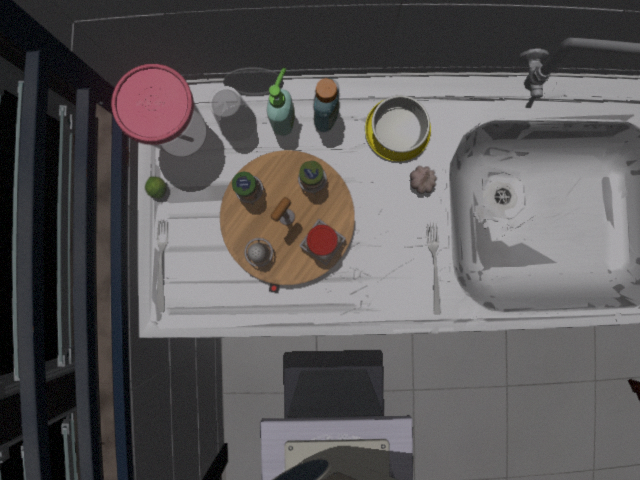

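The scene view has the lid at (327,242), handle bar at (282,222) and red dot at (306,330). The top view has the lid at (322,240), handle at (281,208), dot at (274,288) and deck centre at about (287,218). Next I'll triangulate these.

```bash
cat > h.py <<'E'
from station import *
import cv2, numpy as np
from scipy.spatial.transform import Rotation as R
def quat(Rm):
    q=R.from_matrix(Rm).as_quat(); return [q[3],q[0],q[1],q[2]]
def rot(): 
    w,x,y,z=get_ee_rot(); return R.from_quat([x,y,z,w]).as_matrix()
def down(yaw):  # closing line (tool y) at angle yaw in the world, tool z down
    y=np.array([np.cos(yaw),np.sin(yaw),0]); z=np.array([0,0,-1.]); return np.c_[np.cross(y,z),y,z]
def cam(name):
    c=camera_info(name)
    if name=="wrist":
        T=np.eye(4); T[:3,:3]=rot(); T[:3,3]=get_tcp_pos(); c["T"]=T@c["tool_from_camera"]
    c["im"]=read_camera(name); return c
def ray(c,uv):
    p=cv2.undistortPoints(np.float64(uv).reshape(-1,1,2),c["intrinsics"],c["dist"])[:,0]
    d=np.c_[p[:,0],-p[:,1],-np.ones(len(p))]@c["T"][:3,:3].T
    return c["T"][:3,3],d
def plane(c,uv,z):
    o,d=ray(c,uv); return o+d*((z-o[2])/d[:,2])[:,None]
def cross(c1,u1,c2,u2):
    o1,d1=ray(c1,u1); o2,d2=ray(c2,u2)
    s=np.linalg.lstsq(np.c_[d1[0],-d2[0]],o2-o1,rcond=None)[0]
    a=o1+s[0]*d1[0]; b=o2+s[1]*d2[0]; return (a+b)/2,np.linalg.norm(a-b)
def blobs(im,lo,hi,box=None,amin=8):
    m=cv2.inRange(cv2.cvtColor(im,cv2.COLOR_RGB2HSV),lo,hi)
    if box: k=np.zeros_like(m); k[box[1]:box[3],box[0]:box[2]]=1; m=m*k
    n,_,st,ce=cv2.connectedComponentsWithStats(m)
    return m,[(st[i].tolist(),ce[i]) for i in np.argsort(-st[:,4]) if i and st[i,4]>=amin]
E
python3 - <<'E'
from h import *
T=cam("top");S=cam("scene")
def show(c,lo,hi,box):
    m,b=blobs(c["im"],lo,hi,box)
    for x in b[:4]: print("  ",x[0],np.round(x[1],1))
    return b[0][1] if b else None
hsv=cv2.cvtColor(T["im"],cv2.COLOR_RGB2HSV); hs=cv2.cvtColor(S["im"],cv2.COLOR_RGB2HSV)
print(hsv[240,322],hsv[208,281],hsv[260,300],hsv[288,274],hs[240,327],hs[222,282],hs[330,306],hs[300,300])
for nm,lo,hi,bt,bs in [("lid",(0,170,90),(6,255,255),(300,220,345,262),(305,225,350,262)),
  ("dot",(0,150,80),(10,255,255),(262,280,285,296),(295,320,320,340)),
  ("handle",(4,130,30),(14,255,150),(265,190,300,225),(270,205,300,245))]:
    print(nm);a=show(T,lo,hi,bt);print("  --");b=show(S,lo,hi,bs)
    if a is not None and b is not None: print(cross(T,a,S,b))
for n,c,bx in (("t",T,(210,140,370,300)),("s",S,(215,190,365,345))):
    x=c["im"][bx[1]:bx[3],bx[0]:bx[2]]; cv2.imwrite(f"pics/{n}c.png",cv2.resize(x,None,fx=3,fy=3,interpolation=cv2.INTER_CUBIC)[:,:,::-1])
a=cv2.imread("pics/tc.png");b=cv2.imread("pics/sc.png");h=min(len(a),len(b))
cv2.imwrite("pics/both.png",cv2.resize(np.hstack([a[:h],b[:h]]),(800,int(800*h/(a.shape[1]+b.shape[1])))))
E
```

```text
[  2 175 121] [ 13 141 112] [ 15 111 143] [  1 168 155] [  1 178 145] [ 16 122 149] [  1 176 190] [ 16  83 168]
lid
   [308, 226, 28, 28, 525] [320.2 238.6]
  --
   [314, 232, 27, 19, 413] [327.  240.9]
(array([0.51991645, 0.01999529, 0.13437958]), np.float64(0.001654888510823941))
dot
   [272, 286, 4, 4, 13] [273.4 287.6]
  --
   [304, 328, 6, 5, 22] [306.3 330.2]
(array([0.42863716, 0.12170915, 0.00895033]), np.float64(0.0012333372992057376))
handle
   [271, 198, 19, 22, 151] [279.8 208.3]
  --
   [278, 231, 6, 5, 10] [280.5 233.2]
(array([0.577599  , 0.09400668, 0.14488599]), np.float64(0.001474115689420681))
```

View pics/both.png

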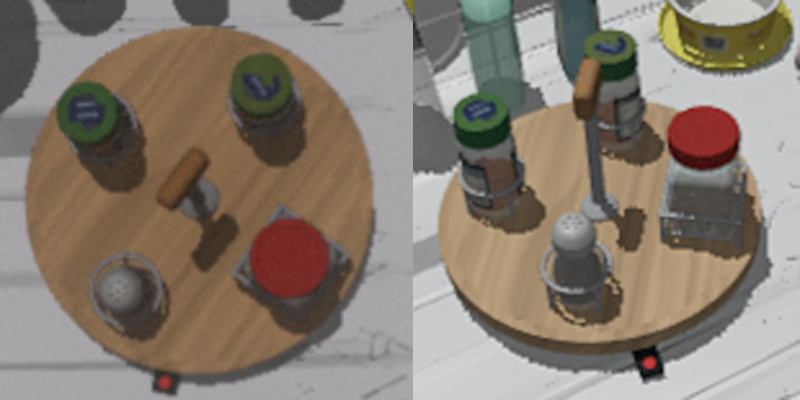

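The crop confirms it: bar, lid in its square well, dot on the black tongue. Next is a close look with the wrist camera from above the rack.

Run:
```python
from h import *
import pickle
p=get_tcp_pos(); print(get_time())
movel([p[0],p[1],0.36],v=0.3)
q=quat(down(0.94))
out=[]
for k,P in enumerate([[0.56,0.10,0.36],[0.52,0.04,0.36]]):
    if k==0: move_pose(P,q)
    else: movel(P,v=0.3)
    wait(0.2); c=cam("wrist"); out.append(c); print(get_time(),get_tcp_pos(),get_joint_pos())
pickle.dump(out,open("w.pkl","wb"))
cv2.imwrite("pics/w.png",cv2.resize(np.hstack([c["im"] for c in out]),(800,300))[:,:,::-1])
```

```text
0.2
3.7417 [0.56010151 0.09959884 0.3600208 ] [ 1.55067865e-01  1.88327947e-01  1.56164703e+00 -6.88705477e-06
  1.39156765e+00 -7.84144998e-01]
4.3833 [0.52042282 0.04065585 0.35986215] [ 5.50710522e-02  1.08589640e-01  1.65609679e+00  1.44064321e-04
  1.37701281e+00 -8.85879337e-01]
```

View pics/w.png

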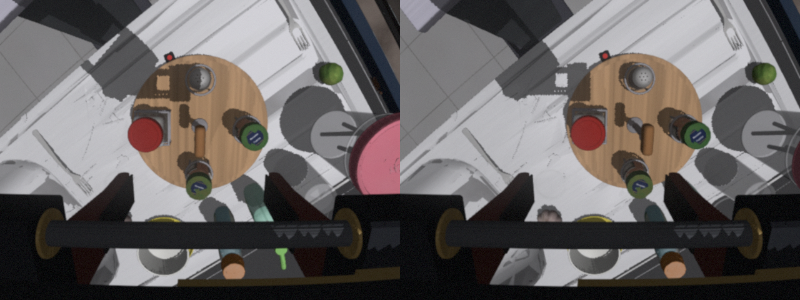

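The wrist views (left one scaled back to full size) show the lid at about (232,213), handle bar (320,221), dot (270,92) and the whole deck.

Run:
```python
from h import *
import pickle
from scipy.optimize import least_squares
cs=pickle.load(open("w.pkl","rb"))
L=[];D=[];H=[]
boxes=[(190,70,440,325),(840-640,70,1130-640,325)]
lidb=[(190,170,280,260),(255,165,340,260)]; 
hb=[(295,190,345,255),(375,185,425,255)]
ims=[]
for c,b,lb,h in zip(cs,boxes,lidb,hb):
    im=c["im"]; v=im.copy()
    m,B=blobs(im,(9,60,60),(22,200,255),b,300)
    k=cv2.findContours(m,cv2.RETR_EXTERNAL,cv2.CHAIN_APPROX_NONE)[0]; k=cv2.convexHull(max(k,key=cv2.contourArea))
    pts=k[:,0].astype(float)
    def fit(z):
        P=plane(c,pts,z)[:,:2]
        f=least_squares(lambda s:np.hypot(*(P-s[:2]).T)-s[2],[.57,.09,.138],loss="soft_l1",f_scale=.002); return f.x,f.cost
    zs=[.03,.04,.05]; r=[fit(z)[0] for z in zs]; zz=np.interp(.138,[x[2] for x in r][::-1],zs[::-1]); print("deck",r,zz)
    cv2.polylines(v,[k],True,(255,0,255),1)
    m,B=blobs(im,(0,170,60),(6,255,255),lb,100); print("lid",B[0]); L.append(B[0][1]); v[m>0]=(0,255,0)
    bd=(240,70,300,105) if c is cs[0] else (305,70,350,105)
    m,B=blobs(im,(0,140,80),(8,255,255),bd,5); print("dot",B[:2]); D.append(B[0][1])
    print(cv2.cvtColor(im,cv2.COLOR_RGB2HSV)[[200,221,240],[(h[0]+h[2])//2]*3])
    m,B=blobs(im,(5,120,40),(14,255,160),h,50); print("h",B[:3]); H.append(B[0][1]); v[m>0]=(0,255,255)
    kk=max(cv2.findContours(m,cv2.RETR_EXTERNAL,cv2.CHAIN_APPROX_NONE)[0],key=cv2.contourArea)
    bx=cv2.boxPoints(cv2.minAreaRect(kk)); W=plane(c,bx,.187); print("handle rect",np.round(W,4).tolist(),W.mean(0)); 
    cv2.polylines(v,[bx.astype(int)],True,(255,0,0),1); ims.append(v[60:330,180:500])
for n,X in (("lid",L),("dot",D),("handle",H)): print(n,cross(cs[0],X[0],cs[1],X[1]))
print("dot on plane",[plane(c,d,.009) for c,d in zip(cs,D)])
cv2.imwrite("pics/w2.png",cv2.resize(np.hstack(ims),(800,337))[:,:,::-1])
```

```text
deck [array([0.57456009, 0.0909203 , 0.13842888]), array([0.57324729, 0.09185249, 0.13579507]), array([0.57193449, 0.09278468, 0.13316125])] 0.0316283676850421
lid ([237, 192, 23, 35, 281], array([248.17793594, 209.44483986]))
dot [([267, 88, 8, 8, 52], array([270.84615385,  91.51923077]))]
[[ 14  90  54]
 [ 14 139 134]
 [ 14 130 133]]
h [([312, 201, 16, 51, 694], array([319.33717579, 226.74639769]))]
handle rect [[0.5499, 0.1008, 0.187], [0.5578, 0.1116, 0.187], [0.5954, 0.0844, 0.187], [0.5872, 0.0733, 0.187]] [0.57258195 0.0925259  0.187     ]
deck [array([0.57485828, 0.09156399, 0.13838545]), array([0.57278419, 0.09136079, 0.13575225]), array([0.5707101 , 0.09115759, 0.13311904])] 0.03146382604017866
lid ([289, 187, 39, 50, 981], array([310.89092762, 209.01427115]))
dot [([324, 85, 8, 9, 53], array([327.71698113,  89.20754717]))]
[[ 14 117  63]
 [ 14 134 129]
 [ 13 131 125]]
h [([386, 198, 21, 51, 725], array([396.4       , 223.57103448]))]
handle rect [[0.5835, 0.0701, 0.187], [0.5475, 0.0984, 0.187], [0.5586, 0.1116, 0.187], [0.5951, 0.0836, 0.187]] [0.57115452 0.09091311 0.187     ]
lid (array([0.52733803, 0.02632966, 0.09288391]), np.float64(0.0023562903495582964))
dot (array([0.42942173, 0.1226188 , 0.01104289]), np.float64(0.0001902269724901074))
handle (array([0.57353761, 0.09165458, 0.18203388]), np.float64(0.0003366909368784029))
dot on plane [array([[0.42905603, 0.12260691, 0.009     ]]), array([[0.42936427, 0.12272145, 0.009     ]])]
```

View pics/w2.png

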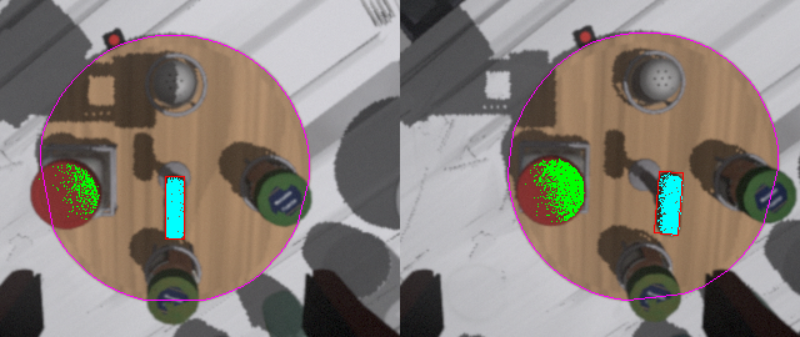

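Run:
```python
from h import *
ax=np.array([.5735,.0915]); y0,y1=.936,-.2123
q=quat(down(y0))
move_pose([*ax,.26],q); movel([*ax,.158],v=.12,until_force=15)
print(get_time(),get_tcp_pos(),get_ft_force())
command_gripper(0.0); print("w",get_grip_width()*88,get_finger_force(),get_ft_force(),get_ft_torque())
j=np.array(get_joint_pos())
for f in np.linspace(0,1,4)[1:]:
    t=j.copy(); t[5]+=f*(y0-y1); movej(t); print(get_time(),get_joint_pos()[5]-t[5],np.round(get_ft_torque(),2),np.round(get_ft_force(),1))
cs=cam("scene");ct=cam("top")
cv2.imwrite("pics/s2.png",np.hstack([cv2.resize(c["im"][b:b+170,a:a+200],(400,340)) for c,a,b in((cs,200,190),(ct,190,130))])[:,:,::-1])
```

```text
5.95 [0.57419948 0.09152689 0.15896019] [ 0.09816623  0.05753925 -0.46435486]
w 0.38698252545361295 0.0 [0.04741174 0.18905716 0.40374884] [ 0.04232103 -0.07565499  0.01609476]
7.75 -0.0034661333885894208 [-0.01 -0.1   0.  ] [-0.3  0.5  0. ]
8.2083 -0.005056815226719899 [-0.03 -0.1  -0.03] [ 1.3 -0.2  0.1]
8.6667 -0.00558357264515813 [-0.05 -0.05 -0.03] [ 0.3  0.5 -0.6]
```

View pics/s2.png

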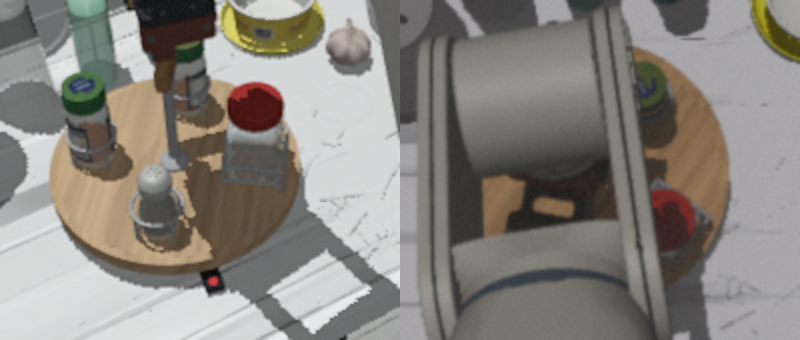

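Width 0.4 mm means the fingers shut without the bar, and the rack has not turned. A closer look will show whether they are above it or beside it.

Run:
```python
from h import *
c=cam("scene")
cv2.imwrite("pics/s3.png",cv2.resize(c["im"][150:290,230:350],(600,700)[:2],interpolation=cv2.INTER_CUBIC)[:600,:,::-1])
K,T=c["intrinsics"],c["T"]
def px(P):
    d=T[:3,:3].T@(np.array(P)-T[:3,3]); rv=np.array([d[0],-d[1],-d[2]])
    return cv2.projectPoints(rv[None],np.zeros(3),np.zeros(3),K,c["dist"])[0].ravel()
def im(P): u=px(P); return np.round([(u[0]-230)*5,(u[1]-150)*5])
p=get_tcp_pos(); print(p,"tcp",im(p),[(z,im([.5735,.0915,z])) for z in (.032,.11,.159,.187)])
```

```text
[0.57352049 0.09148331 0.15803445] tcp [262. 396.] [(0.032, array([283., 604.])), (0.11, array([271., 480.])), (0.159, array([262., 395.])), (0.187, array([256., 343.]))]
```

View pics/s3.png

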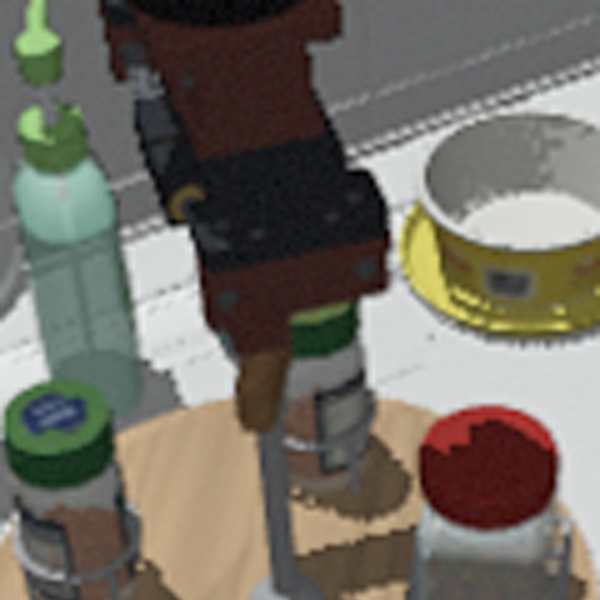

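The bar is still below the fingertips, so I'll triangulate its two ends from the fixed views to get its height.

Run:
```python
from h import *
import pickle
T=dict(camera_info("top"));S=dict(camera_info("scene"))
print("near",cross(T,[274,216.7],S,[280.5,225.7]),"far",cross(T,[287,199],S,[284.4,214]))
# post foot and deck, spice cap tops
a=cv2.imread("pics/top0.png")[:,:,::-1];b=cv2.imread("pics/scene0.png")[:,:,::-1]
T["im"],S["im"]=np.ascontiguousarray(a),np.ascontiguousarray(b)
from scipy.optimize import least_squares
for n,c,box in(("top",T,(205,140,370,300)),("scene",S,(215,225,365,330))):
    m,B=blobs(c["im"],(9,60,60),(22,200,255),box,300)
    k=max(cv2.findContours(m,cv2.RETR_EXTERNAL,cv2.CHAIN_APPROX_NONE)[0],key=cv2.contourArea); pts=cv2.convexHull(k)[:,0].astype(float)
    for z in(0.0,.02,.04):
        P=plane(c,pts,z)[:,:2]; f=least_squares(lambda s:np.hypot(*(P-s[:2]).T)-s[2],[.57,.09,.138],loss="soft_l1",f_scale=.002).x; print(n,z,f.round(4))
ws=pickle.load(open("w.pkl","rb"))
for c,bx in zip(ws,[(190,170,280,260),(255,165,340,260)]):
    m,B=blobs(c["im"],(0,110,40),(8,255,255),bx,100); m2,_=blobs(c["im"],(172,110,40),(180,255,255),bx,100); m|=m2
    k=max(cv2.findContours(m,cv2.RETR_EXTERNAL,cv2.CHAIN_APPROX_NONE)[0],key=cv2.contourArea); e=cv2.fitEllipse(cv2.convexHull(k)); print("lid",e); 
    print([ (z,plane(c,e[0],z)[0,:2].round(4)) for z in (.11,.12,.13,.14)])
m,B=blobs(T["im"],(0,110,60),(8,255,255),(300,220,345,262),100);print("top lid",B[0],[plane(T,B[0][1],z)[0,:2].round(4) for z in(.11,.12,.13,.14)])
```

```text
near (array([0.55822121, 0.10070999, 0.18451665]), np.float64(0.0005079657697750004)) far (array([0.5893667 , 0.07719721, 0.18047505]), np.float64(0.00014030334214294634))
top 0.0 [0.5756 0.092  0.1415]
top 0.02 [0.5736 0.0905 0.1391]
top 0.04 [0.5717 0.0891 0.1366]
scene 0.0 [0.5943 0.0825 0.1454]
scene 0.02 [0.5781 0.0893 0.1418]
scene 0.04 [0.5618 0.096  0.1381]
lid ((232.472412109375, 215.3037872314453), (54.66946792602539, 55.91890335083008), 145.6515350341797)
[(0.11, array([0.5205, 0.0133])), (0.12, array([0.5202, 0.0162])), (0.13, array([0.5198, 0.019 ])), (0.14, array([0.5195, 0.0218]))]
lid ((300.5431823730469, 212.70285034179688), (55.61405944824219, 55.91286087036133), 168.8544921875)
[(0.11, array([0.5226, 0.0162])), (0.12, array([0.5214, 0.0176])), (0.13, array([0.5201, 0.0191])), (0.14, array([0.5188, 0.0205]))]
top lid ([307, 225, 30, 30, 742], array([321.62938005, 239.65229111])) [array([0.5198, 0.0183]), array([0.5192, 0.0182]), array([0.5187, 0.0181]), array([0.5181, 0.018 ])]
```

Run:
```python
from h import *
c=cam("wrist"); cv2.imwrite("pics/w3.png",c["im"][:,:,::-1])
print(get_time(),get_grip_width(),get_finger_force(),get_joint_pos(),get_tcp_pos(),get_ee_rot())
```

```text
8.8667 0.009290590087936736 0.0 [ 1.37689114e-01  3.97057089e-01  1.75449708e+00 -1.13509065e-05
  9.90019722e-01  3.47681730e-01] [0.57351073 0.09147943 0.15801076] [8.90941570e-06 7.77318013e-01 6.29107865e-01 5.58476415e-06]
```

View pics/w3.png

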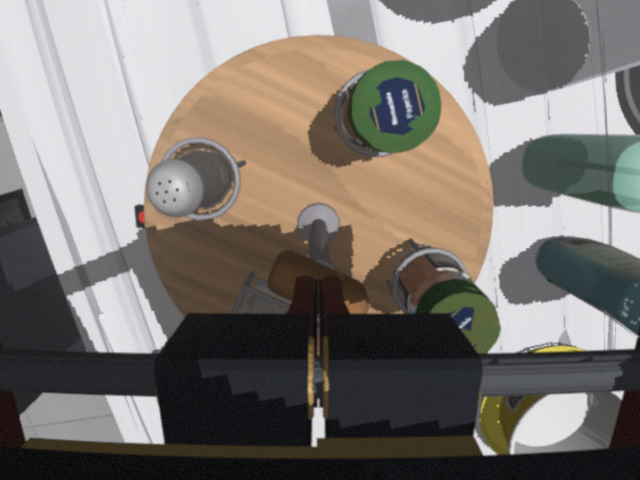

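The shut tips show at row 276, on top of the bar at rows 250–315. Image evidence puts the bar top at 0.187, but the tips at 0.158 met nothing. A gentle touch down with the shut fingers will settle the relation.

Run:
```python
from h import *
p=get_tcp_pos()
hit=movel([p[0],p[1],.138],v=.04,until_force=4); print(hit,get_time(),get_tcp_pos(),get_ft_force(),get_ft_torque(),get_grip_width())
```

```text
True 9.1333 [0.57404757 0.0915522  0.15455198] [-0.69402732 -0.01772011  5.15422551] [-0.02525085  0.05377091  0.0005808 ] 0.0047370859153218455
```

Contact with the bar top at TCP z = 0.1546. The cameras put the bar top at 0.187, so I'll work relative to contact: half-open, line up with the bar, go 22 mm below it and grip.

Run:
```python
from h import *
ax=[.5735,.0915]; p=get_tcp_pos()
movel([*ax,.185],v=.2); command_gripper(0.6)
move_pose([*ax,.185],quat(down(.936)))
hit=movel([*ax,.133],v=.08,until_force=6); print(hit,get_time(),get_tcp_pos(),get_ft_force())
if not hit:
    command_gripper(0.0); print("w mm",get_grip_width()*88,get_finger_force(),get_ft_force(),get_ft_torque(),get_time())
```

```text
False 12.2417 [0.57375803 0.09154664 0.13308095] [ 0.11246288 -0.32438873  0.55335712]
w mm 15.627769895906551 29.96287375688553 [-0.35446949 -0.80933279  2.01166095] [-0.1167426  -0.0053413  -0.09577675] 12.9
```

Gripped at 15.6 mm, the bar's width. Now the turn.

Run:
```python
from h import *
y0,y1=.936,-.2123
j=np.array(get_joint_pos())
for f in np.linspace(0,1,6)[1:]:
    t=j.copy(); t[5]+=f*(y0-y1); movej(t); print(round(get_time(),2),np.round(get_ft_torque(),2),np.round(get_ft_force(),1))
wait(.2);print(np.round(get_ft_torque(),2),get_grip_width()*88)
command_gripper(0.5); wait(.3)
p=get_tcp_pos(); movel([p[0],p[1],.26],v=.25)
# view from behind the handle side: camera over the jar
F=[.4855,.1105]
move_pose([F[0],F[1],.30],quat(down(-.2123+np.pi/2)))
wait(.2); import pickle
cw=cam("wrist"); cv2.imwrite("pics/w4.png",cw["im"][:,:,::-1]); pickle.dump(cw,open("w4.pkl","wb"))
print(get_time(),get_tcp_pos(),get_joint_pos())
```

```text
13.23 [-0.23 -0.21  0.06] [-0.7 -1.1  0.8]
13.57 [-0.05 -0.11 -0.05] [ 0.3 -0.9  0.4]
13.9 [ 0.1  -0.22 -0.04] [0.9 0.5 0.4]
14.23 [ 0.28 -0.3   0.66] [ 1.6  1.  -0.9]
14.57 [ 0.38 -0.16  0.71] [0.4 2.1 2.9]
[ 0.5  -0.14  0.72] 19.47701366336272
17.9083 [0.48555781 0.11046544 0.29979356] [ 1.99783676e-01  1.13337949e-01  1.78469979e+00  1.76572875e-05
  1.24389967e+00 -1.15831168e+00]
```

View pics/w4.png

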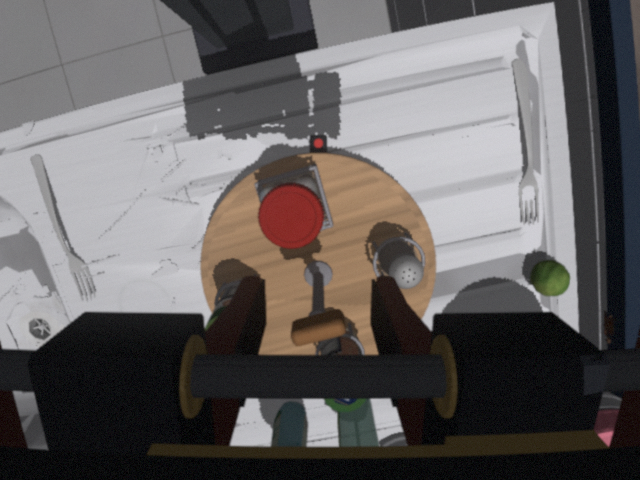

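The torque rose to 0.7 N m near the end and the bar twisted in the pads (19.5 mm). The picture shows the lid at (292,215) and the dot at (318,143), so the rack is not there yet. I'll compute how far short it is.

```bash
cat >> h.py <<'E'
AX=np.array([.5735,.0915]); FR=2.929
def handle_angle(c,box):
    m,_=blobs(c["im"],(5,110,40),(16,255,200),box,50)
    k=max(cv2.findContours(m,cv2.RETR_EXTERNAL,cv2.CHAIN_APPROX_NONE)[0],key=cv2.contourArea)
    return k
def lid_c(c,box,z=.137):
    m,_=blobs(c["im"],(0,110,40),(8,255,255),box,100)
    m|=blobs(c["im"],(172,110,40),(180,255,255),box,100)[0]
    k=max(cv2.findContours(m,cv2.RETR_EXTERNAL,cv2.CHAIN_APPROX_NONE)[0],key=cv2.contourArea); e=cv2.fitEllipse(cv2.convexHull(k))
    return plane(c,e[0],z)[0,:2],e
E
python3 - <<'E'
from h import *
import pickle
c=pickle.load(open("w4.pkl","rb"))
l,e=lid_c(c,(250,175,335,260)); d=l-AX; print("lid",l,e,np.hypot(*d),"bearing short of front",np.arctan2(d[1],d[0])%(2*np.pi)-FR)
dt=plane(c,[318.5,143.5],.01)[0,:2]-AX; print("dot",dt,np.hypot(*dt),np.arctan2(dt[1],dt[0]))
ft=plane(c,[318,272],.032)[0,:2]; print("foot",ft)
W=plane(c,[[293,330],[343,314]],.187); print("bar dir",np.arctan2(*(W[0]-W[1])[1::-1]))
T=cam("top"); T
l,e=lid_c(T,(270,200,345,290)); d=l-AX; print("top lid",l,np.hypot(*d),np.arctan2(d[1],d[0])%(2*np.pi)-FR)
E
```

```text
lid [0.48305818 0.08684995] ((290.7402648925781, 215.88926696777344), (65.20145416259766, 65.82759094238281), 156.31033325195312) 0.09056128358134884 bearing short of front 0.26396228400573074
dot [-0.14305697  0.03167703] 0.14652212273716514 2.9236792681682657
foot [0.57354559 0.09169085]
bar dir -1.4464570140045339
top lid [0.48713528 0.07430785] 0.08805927123118724 0.4090885488909861
```

The axis and dot check out (foot at 0.5735,0.0917), and the rack is 0.26 rad short. The ball is against its post and the pinch at the bar's middle slips at about 0.7 N m. I'll grip the bar near one end and swing the tool along the arc, so that sideways force adds torque.

Run:
```python
from h import *
def pose(psi,z,r=.012): return [*(AX+r*np.array([-np.sin(psi),np.cos(psi)])),z],quat(down(psi))
s=-.2123+.264
P,q=pose(s,.19); move_pose(P,q)
hit=movel(pose(s,.132)[0],v=.12,until_force=6); print(hit,get_time(),get_tcp_pos())
if not hit:
    command_gripper(0.0); print("w",get_grip_width()*88,np.round(get_ft_force(),1))
    for f in np.linspace(0,1,9)[1:]:
        P,q=pose(s-f*.30,.132); movel(P,q,v=.03)
        F=get_ft_force();print(round(get_time(),2),round(s-f*.30+.2123,3),"w",round(get_grip_width()*88,1),"F",np.round(F,1),"Tz",round(get_ft_torque()[2],2))
        if np.linalg.norm(F)>80: break
```

```text
False 19.75 [0.57324507 0.10357207 0.13246187]
w 16.127005359389003 [ 0.2 -0.4  3.7]
20.55 0.226 w 16.2 F [-2.2  0.   5.2] Tz 0.56
20.8 0.189 w 16.8 F [-4.   0.3  6.1] Tz 0.77
21.05 0.152 w 16.8 F [-6.5 -1.6  8.9] Tz 0.75
21.3 0.114 w 18.2 F [-7.3 -2.6  9.5] Tz 0.77
21.55 0.077 w 18.3 F [-8.6 -3.6 11.4] Tz 0.97
21.8 0.039 w 19.2 F [-9.3 -5.1 11.8] Tz 0.95
22.05 0.002 w 19.8 F [-11.   -5.8  12.8] Tz 0.95
22.3 -0.036 w 20.3 F [-11.   -7.1  13.6] Tz 0.82
```

Total torque is near 1.0 N m and it is still not turning, so this is no ordinary detent friction. I'll measure where the rack actually stands now with the scene camera, calibrated on its first picture, and compare the other jars too.

Run:
```python
from h import *
a=dict(camera_info("scene")); a["im"]=np.ascontiguousarray(cv2.imread("pics/scene0.png")[:,:,::-1])
def bear(c,box,z=.130):
    try: l,e=lid_c(c,box,z)
    except Exception as x: return x
    d=l-AX; return l.round(4),np.round(e[0],1),np.round(e[1],1),round(np.hypot(*d),4),round(np.arctan2(d[1],d[0])%(2*np.pi)-FR,3)
print("init",bear(a,(300,220,355,265)))
c=cam("scene"); print("now",bear(c,(270,220,360,310)))
print("force",np.round(get_ft_force(),1),np.round(get_ft_torque(),2),get_tcp_pos())
command_gripper(0.5); wait(.3); p=get_tcp_pos(); movel([p[0],p[1],.24],v=.25)
c=cam("scene"); print("rel",bear(c,(270,220,360,310)))
T=cam("top"); print("top",bear(T,(270,220,345,290),.137))
x=np.hstack([cv2.resize(c["im"][190:360,200:400],(400,340)),cv2.resize(T["im"][130:300,190:390],(400,340))])
cv2.imwrite("pics/s5.png",x[:,:,::-1]); print(get_time())
```

```text
init (array([0.518 , 0.0198]), array([327.1, 242.9]), array([24. , 28.9]), np.float64(0.0906), np.float64(1.125))
now (array([0.4822, 0.0913]), array([304.7, 267.7]), array([26.5, 30. ]), np.float64(0.0913), np.float64(0.214))
force [-11.4  -8.1  14. ] [-1.36  1.85  0.8 ] [0.57344102 0.10138792 0.13233905]
rel (array([0.482 , 0.0862]), array([307.1, 266.7]), array([26.4, 30.2]), np.float64(0.0916), np.float64(0.271))
top (array([0.5066, 0.092 ]), array([281.6, 246.9]), array([2. , 5.6]), np.float64(0.0669), np.float64(0.206))
23.9083
```

Under load the rack was at 0.214 rad; released, it sprang back to 0.271. So something elastic blocks it. I'll check whether the other jars have moved relative to the rack.

Run:
```python
from h import *
a=dict(camera_info("scene")); a["im"]=np.ascontiguousarray(cv2.imread("pics/scene0.png")[:,:,::-1])
t=dict(camera_info("top")); t["im"]=np.ascontiguousarray(cv2.imread("pics/top0.png")[:,:,::-1])
c=cam("scene");tt=cam("top")
import pickle
w=pickle.load(open("w.pkl","rb")); w4=pickle.load(open("w4.pkl","rb"))
for n,x,box in(("scene0",a,(215,190,365,345)),("scene",c,(215,190,365,345)),("top0",t,(210,140,370,300)),("top",tt,(210,140,370,300)),("w0",w[0],(180,70,450,330)),("w4",w4,(190,130,450,420))):
    m,B=blobs(x["im"],(35,90,25),(75,255,255),box,40)
    for st,ce in B[:3]:
        d=plane(x,ce,.135)[0,:2]-AX; print(n,st,ce.round(1),"pos",(d+AX).round(3),"r",np.hypot(*d).round(4),"brg",round(np.arctan2(d[1],d[0]),3))
# grey salt top by brightness in w0/w4: report static ray estimates
for n,x,uv in(("w0",w[0],(322,126)),("w4",w4,(407,272))):
    d=plane(x,uv,.12)[0,:2]-AX; print("salt",n,np.hypot(*d).round(4),np.arctan2(d[1],d[0]).round(3))
# wire/edges of wells around the deck: static things near deck rim
```

```text
scene0 [231, 226, 21, 21, 269] [241.5 237.8] pos [0.617 0.166] r 0.0858 brg 1.043
scene0 [282, 202, 19, 19, 202] [292.2 211.3] pos [0.636 0.038] r 0.0821 brg -0.706
scene [310, 213, 20, 20, 261] [319.8 223.4] pos [0.572 0.006] r 0.0855 brg -1.59
scene [252, 206, 20, 20, 234] [261.9 217.3] pos [0.652 0.103] r 0.0796 brg 0.145
top0 [300, 161, 22, 24, 236] [310.7 171.6] pos [0.646 0.035] r 0.0913 brg -0.662
top0 [232, 172, 24, 23, 222] [244.1 183. ] pos [0.628 0.16 ] r 0.0874 brg 0.903
top [320, 195, 22, 22, 195] [330.8 205. ] pos [ 0.582 -0.   ] r 0.0922 brg -1.477
w0 [385, 198, 43, 43, 716] [405.2 218.2] pos [0.627 0.162] r 0.0889 brg 0.922
w0 [306, 282, 32, 37, 403] [324.3 298.6] pos [0.65  0.043] r 0.0904 brg -0.569
w4 [326, 399, 39, 13, 243] [344.7 405.1] pos [0.684 0.095] r 0.1102 brg 0.036
salt w0 0.0907 2.477
salt w4 0.09 1.696
```

View pics/s5.png

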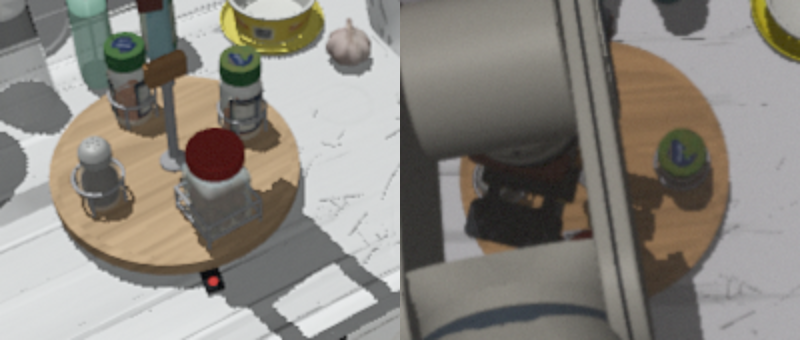

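The picture shows all jars upright, nothing touching the rack, and the jar just right of the red dot (scene crop: lid (213,155), dot (213,281)). So it is the detent's post that has to be climbed.

A pinch at the bar's middle gives 30 N × d(width)/d(angle). That is 0.7 N m when nearly aligned (as measured) but about 1.8 N m when the gripper is turned 0.75 rad ahead of the bar. So I'll set the gripper ahead and close only to the width that matches the home angle.

Run:
```python
from h import *
def wid(t): return 16/np.cos(t)+20*np.tan(t)
home=-.2123; yaw=home-.48
command_gripper(.62); move_pose([*AX,.19],quat(down(yaw)))
hit=movel([*AX,.132],v=.12,until_force=6); print(hit,get_time(),get_joint_pos()[5])
def rep(s): print(s,round(get_time(),2),"w",round(get_grip_width()*88,1),"ff",round(get_finger_force(),1),"Tz",round(get_ft_torque()[2],2),"F",np.round(get_ft_force(),1))
def bear():
    c=cam("scene"); l,e=lid_c(c,(270,220,360,310),.130); d=l-AX; return round(np.arctan2(d[1],d[0])%(2*np.pi)-FR,3)
if not hit:
    print("expected widths",wid(.48+.27),wid(.48))
    command_gripper((wid(.48)+.5)/88); rep("closed"); print(bear())
```

```text
False 25.5417 0.8295892176873745
expected widths 40.49914719363707 28.45065159083122
closed 26.05 w 36.9 ff 26.7 Tz 0.69 F [-1.8  4.5  3.7]
0.239
```

Run:
```python
from h import *
def bear():
    c=cam("scene"); l,e=lid_c(c,(270,220,360,310),.130); d=l-AX; return round(np.arctan2(d[1],d[0])%(2*np.pi)-FR,3)
j=np.array(get_joint_pos())
for k in range(1,6):
    t=j.copy(); t[5]+=.07*k; movej(t)
    w=get_grip_width()*88; Tz=get_ft_torque()[2]; print(round(get_time(),2),"ahead",.48+.07*k,"w",round(w,1),"ff",round(get_finger_force(),1),"Tz",round(Tz,2),"brg",bear(),"F",np.round(get_ft_force(),1))
    if Tz<.2 : break
```

```text
26.35 ahead 0.55 w 29.7 ff 4.5 Tz 0.13 brg -0.018 F [ 0.5  0.7 -3.1]
```

It popped in: bearing −0.018, torque gone. Now release, check home, locate the lid with the wrist camera, and touch its top lightly with shut fingers to get the height.

Run:
```python
from h import *
command_gripper(.62); movel([*AX,.20],v=.3)
F=AX+.09*np.array([np.cos(FR),np.sin(FR)])
move_pose([*F,.20],quat(down(FR-np.pi/2-.58))); wait(.1)
c=cam("wrist"); l,e=lid_c(c,(240,150,400,300),.137); d=l-AX
print(get_time(),"lid",l.round(4),"F",F.round(4),np.hypot(*d),np.arctan2(d[1],d[0])%(2*np.pi)-FR,np.round(e[0],1),np.round(e[1],1))
c=cam("scene"); l2,_=lid_c(c,(270,220,360,310),.130); d=l2-AX; print("scene brg",np.arctan2(d[1],d[0])%(2*np.pi)-FR,np.hypot(*d))
cv2.imwrite("pics/home.png",c["im"][:,:,::-1])
command_gripper(0.0)
movel([*F,.125],v=.2); hit=movel([*F,.085],v=.04,until_force=3); print(hit,get_time(),get_tcp_pos(),get_ft_force())
p=get_tcp_pos(); movel([*F,p[2]+.03],v=.2); print(get_time(),get_joint_pos()[5])
```

```text
28.8417 lid [0.4851 0.1126] F [0.4855 0.1105] 0.09089676399336831 -0.021989017327565197 [319.2 239.5] [88.4 89.7]
scene brg -0.00840373991323995 0.09137326321211886
True 30.925 [0.48588839 0.11058516 0.10618613] [-1.36347601 -0.76078469 10.84263719]
31.225 -0.5783284924541071
```

Lid top is at TCP z ≈ 0.106, in line with the handle offset. The rack is home (bearing error about 0.01 rad). Next: grip the lid and unscrew with the 2 mm rise.

Run:
```python
from h import *
C=[.4853,.1113]; y0=FR-np.pi/2-.58; z0=.0845
command_gripper(.88)
hit=movel([*C,z0],v=.1,until_force=5); print(hit,get_time(),get_tcp_pos())
if not hit:
    command_gripper(0.0); wait(.1)
    def rep(a): print(round(get_time(),2),round(a,2),"w",round(get_grip_width()*88,1),"ff",round(get_finger_force(),1),"F",np.round(get_ft_force(),1),"Tz",round(get_ft_torque()[2],2))
    rep(0)
    if 54<get_grip_width()*88<60:
        for a in np.arange(.1,1.21,.1):
            q=inverse_kinematics([*C,z0+.002*min(a,1)],quat(down(y0+a))); movej(q); rep(a)
            if abs(get_ft_force()[2])>40: break
        print(get_joint_pos(),get_tcp_pos())
```

```text
False 33.1333 [0.48551924 0.11135066 0.08462496]
33.69 0 w 57.2 ff 30.0 F [ 0.3 -0.6  5.3] Tz -0.01
33.94 0.1 w 57.2 ff 30.0 F [-0.5  0.1  5.9] Tz 0.09
34.19 0.2 w 57.0 ff 30.0 F [-1.5  1.5  5.1] Tz 0.09
34.44 0.3 w 56.8 ff 30.0 F [0.2 0.5 4.9] Tz 0.09
34.69 0.4 w 57.3 ff 30.0 F [1.3 0.6 5.1] Tz 0.07
34.94 0.5 w 57.2 ff 30.0 F [-0.4  0.7  4.6] Tz 0.07
35.19 0.6 w 56.8 ff 30.0 F [-0.2  0.5  5.2] Tz 0.1
35.44 0.7 w 56.9 ff 30.0 F [-0.2  0.4  5.7] Tz 0.07
35.69 0.8 w 57.0 ff 30.0 F [-0.9  0.4  4.9] Tz 0.02
35.94 0.9 w 57.0 ff 30.0 F [0.2 0.3 5.1] Tz 0.01
36.19 1.0 w 57.1 ff 30.0 F [-0.5 -0.6  5.6] Tz 0.09
36.44 1.1 w 57.0 ff 30.0 F [0.5 0.4 5.7] Tz 0.03
36.69 1.2 w 56.9 ff 30.0 F [-0.1 -1.2  5.3] Tz 0.05
[ 2.01567621e-01  3.94845441e-01  1.97819988e+00  1.81251602e-05
  7.67513796e-01 -1.77440032e+00] [0.48582125 0.11142429 0.08685456]
```

Grip was steady at 57 mm but torque read only about 0.1 at each stop. Before raising properly, I'll test with a 3 mm lift: a hooked lid would add the jar's roughly 3.5 N.

Run:
```python
from h import *
p=get_tcp_pos(); C=[.4853,.1113]; z=.0865
def rep(a):
    F=np.mean([(wait(.02),get_ft_force())[1] for _ in range(5)],0); print(round(get_time(),2),a,"F",F.round(2),"T",np.round(get_ft_torque(),2),"w",round(get_grip_width()*88,1),get_tcp_pos()[2].round(4))
rep("now")
for d in (.001,.002,.003): movel([*C,z+d],v=.02); rep(d)
```

```text
36.77 now F [-0.23  0.12  4.81] T [ 0.16 -0.05  0.02] w 57.3 0.0869
37.11 0.001 F [1.3  0.06 3.2 ] T [ 0.19 -0.34 -0.01] w 57.3 0.0877
37.44 0.002 F [0.95 0.16 2.  ] T [ 0.11 -0.33  0.02] w 56.9 0.0884
37.77 0.003 F [0.47 0.27 0.11] T [ 0.11 -0.21  0.03] w 57.3 0.0893
```

Run:
```python
from h import *
C=[.4853,.1113]; z=.0865
def rep(a):
    F=np.mean([(wait(.02),get_ft_force())[1] for _ in range(5)],0); print(round(get_time(),2),a,"F",F.round(2),"T",np.round(get_ft_torque(),2),"w",round(get_grip_width()*88,1),get_tcp_pos()[2].round(4)); return F[2]
for d in (.004,.005,.006):
    movel([*C,z+d],v=.02)
    if rep(d)<-2: break
c=cam("scene"); l,e=lid_c(c,(270,220,360,310),.130); print(l,np.round(e[0],1),np.round(e[1],1))
```

```text
38.11 0.004 F [ 0.21  0.27 -0.18] T [ 0.1  -0.11  0.02] w 56.7 0.0904
38.44 0.005 F [-0.28 -0.11 -0.04] T [ 0.09 -0.12 -0.06] w 57.2 0.0915
38.77 0.006 F [ 0.01 -0.01 -0.7 ] T [ 0.08 -0.15  0.03] w 57.1 0.0925
[0.53295024 0.099205  ] [289.1 252.9] [47.3 64.7]
```

Only about 0.4 N now hangs on the tool, which is the lid alone, so it is free. Raise it to about 13 mm above the rim and check.

Run:
```python
from h import *
C=[.4853,.1113]
movel([*C,.1135],v=.04); wait(.4)
F=np.mean([(wait(.02),get_ft_force())[1] for _ in range(5)],0)
print(get_time(),F.round(2),np.round(get_ft_torque(),2),get_grip_width()*88,get_finger_force(),get_tcp_pos(),rot()[:,2].round(4),np.abs(get_qvel()).max())
c=cam("wrist"); a=dict(camera_info("scene"))
s=cam("scene"); m,B=blobs(s["im"],(0,110,40),(8,255,255),(255,200,345,300),30)
for st,ce in B[:4]: print(st,ce.round(1))
# predicted scene pixel of held lid side (cam-frame z of lid middle: 0.137+.0275-.009) and of seated lid
T=a["T"]
for z in (.128,.155):
    d=T[:3,:3].T@(np.array([*C,z])-T[:3,3]); print(z,cv2.projectPoints(np.array([[d[0],-d[1],-d[2]]]),np.zeros(3),np.zeros(3),a["intrinsics"],a["dist"])[0].ravel().round(1))
m,B=blobs(c["im"],(0,110,40),(8,255,255),None,60)
for st,ce in B[:4]: print("wrist",st,ce.round(1))
```

```text
39.9833 [-0.12  0.43 -0.73] [ 0.13 -0.08 -0.  ] 57.207787907059114 29.999962712754495 [0.48526961 0.11129577 0.1134206 ] [-1.e-04 -0.e+00 -1.e+00] 0.0011442098396409947
[255, 234, 56, 45, 701] [290.7 261.5]
[291, 200, 24, 28, 272] [301.4 213.6]
[275, 208, 5, 11, 38] [277.1 213.4]
[328, 204, 7, 14, 32] [330.8 211.1]
0.128 [294.9 271.3]
0.155 [294.1 261.8]
wrist [242, 238, 153, 118, 13414] [317.2 302.7]
wrist [192, 298, 42, 52, 485] [210.6 321.9]
wrist [218, 277, 21, 27, 160] [228.5 291.7]
wrist [357, 157, 15, 15, 128] [364.1 164.1]
```

The lid shows in the grip in both cameras: the wrist view has it centred at column 317, the scene view at the raised height. It is level and still, with only its own weight on the tool. Handing in.

```bash
python3 -c "
from station import *
print(job_done(),get_time())"
```

```text
the job is handed in; nothing more can be done
the job is handed in; nothing more can be done
```

I handed the job in at about 40 s with the rack clicked in at the front and the lid turned about 1.2 rad and held level, roughly 13 mm above the open jar. The lid's turn was inferred from the gripper's rotation and the lift-off force, not seen directly, and no verdict came back.

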